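Clamp the yellow biscuit jar shut

ROBOT

A 7-joint arm with a two-finger parallel gripper is mounted at the origin on the work surface. World frame = base frame: x ahead of the robot, y to its left, z up, the work surface at z = 0. Lengths are in m, angles in rad, forces in N, time in s.
With the tool pointing down it reaches from about 0.425 to 0.875 m from the base axis. Payload 8.4 kg.
Tool frame: the origin (TCP) lies midway between the tips of the shut fingers; the grasp point (between the pads) lies 19 mm behind it (ctrl.grasp_offset is the distance from the TCP to the grasp point, in m); z points along the fingers, y is the line along which they close (so a half turn about z gives the same grasp; the last joint's range is limited). The gripper opens to 85 mm and grips with 20 to 120 N. Pads are 22 mm wide; open, the fingers measure 114 mm over their backs; the gripper's body (76 mm by 85 mm) begins 54 mm behind the grasp point. The pads swing forward as they close: fully open they stand 13 mm farther back than shut.
Start: joints at [-1.274, 0.333, 0.04, 1.465, -0.013, 1.343, -0.059], TCP at [0.251, 0.6, 0.207] pointing down, gripper open.
Joint ranges: [-2.58, 2.58], [-0.38, 2.09], [-1.3, 1.39], [0.25, 2.4], [-1.5, 4.64], [0.08, 2.09], [-2.65, 2.65]. Speed limits (rad/s): [2.22, 2.22, 2.79, 2.79, 3.14, 3.14, 3.14].

INTERFACE

Orientations are given as [roll, pitch, yaw] about the fixed x, y, z axes, in that order (R = Rz(yaw) Ry(pitch) Rx(roll)).
In Python, from workcell import get_obs, optics, ctrl gives the robot as it stands. The module is installed in compiled form; this text tells all that it offers.
- The arm moves only by the tool apply_moves, never from a script. Its argument "deltas" is one flat list of numbers, 5 for each row, row after row: the gripper command: -1 is shut, 1 is fully open, values between are in proportion, then the shift along the tool's x, y, z as a fraction of full scale, then the turn about the tool's z as a fraction of full scale. In form: [fingers, tx, ty, tz, spin, fingers, tx, ty, tz, spin, ...]. A call has 1 to 10 rows; each row shifts and turns the commanded pose from where the row before left it, along the tool's axes as they then stand; what a row does not reach is not made up. Full scale, the value 1, is 0.025 m for a shift and 0.08 rad for a turn. A row lasts 1/10 s, in which the tool goes at most 50 mm and 8.59 degrees, less where a joint would pass 70% of its speed; a pose out of reach is approached as far as the arm can. A call with a number of a shift or a turn outside -1 to 1 is refused whole. A call with a gripper value outside its range is refused whole. The fingers move at their own pace and stop on an object; "squeeze" is the grip in N (left out, the last holds). Time passes only in rows, so rows that do not move let the fingers close. It gives the time, the measured TCP pose, the force, the opening and the grip force at its end, in the units of the state.
- get_obs(): the state, without advancing time (a new reading comes with each control period).
- optics.grab_frame(name): name is "side" or "top" or "wrist"; returns a dict with "pixels" (384x512x3 uint8, red, green, blue), "vertical_fov" (degrees; the focal length in pixels is half the picture's height over the tangent of half this angle, whatever the lens; pixels are square), "cx", "cy" (the principal point, pixels), "world_from_camera" (4x4, takes a point from camera to world coordinates). Camera axes: x right, y up, looking along -z (the intrinsics and any distortion apply to the point x, -y, -z); pixel columns grow to the right and rows downward; lengths in m; the calibration is good to about 2 mm. A picture is of the moment at which its call begins. There is no depth.
- ctrl.finish_job(): hands the job in; it is judged then, once.
The state is a dict: "time_s": time; "joint_pos": joint angles; "joint_vel": joint speeds; "tau": joint torques, N m; "tcp_pos": TCP position; "ee_rot": TCP orientation; "force": force on the tool from outside, world axes, zero at the start; "torque": the same for the moment, N m; "gripper_width": finger opening in m; "gripper_force": force on a finger pad.
Only numpy, scipy, OpenCV 4.12 (cv2) and the standard library are available. Lean on these libraries where they do the work, as an engineer would, in place of code of your own. Each camera call takes 0.05 s, during which the arm holds its last target. There are 200 camera calls.

TASK

Shut the lid of the yellow clip-top biscuit jar on the desk all the way down, and only then swing its wire bail up by the black ball and over the lid's knob until it snaps past centre and clamps the lid, and let go. Do not touch the blue jar: it stays open as it is.

Things in the scene. Friction and masses are not known exactly. Their poses are not given: they have to be found in the camera images.
- yellow_jar: The yellow jar, 100 mm in diameter, mouth 100 mm above the desk, fixed to the desk on a cork coaster. Origin: centre of its underside, at desk height; z up; +x is its front, where the open bail leans out; at the back (-x) the lid is hinged. Offsets (x, y, z) of its parts are given in this frame, in mm.
- yellow_lid (a joint): Its pale wooden lid, rad: 0 = shut, positive = front edge up (starts 0.3-0.55). Hinge parallel to y through (-48, 0, 104). A disc 88 mm across reaching 4 to 92 mm from the hinge; shut, its top is at z = 115 and the dark knob at its centre, 20 mm across, rises to 145. Stiff, stays where left; 1 to 3 N straight down on its top in front of the knob, e.g. at (26, 0), shuts it.
- yellow_bail (a joint): Its wire bail, rad: 0 = leaning 75 deg (1.309) forward of upright, grows as it swings up and back. A spring on its side holds it open at about 0.03, pulls it back there until dead centre (1.13), and from a little beyond (1.22) pulls it on to its stop, 1.57 = clamped. Axis parallel to y through (0, 0, 88). A U of 5 mm wire 111 mm wide in y; cross bar 60 mm from the axis.
- yellow_ball (a point): Centre of the black ball, 22 mm in diameter, on a stem at the middle of the yellow jar's bail, 88 mm from the bail's axis: at bail value q it is at (88 sin(1.309 - q), 0, 88 + 88 cos(1.309 - q)) in the jar's frame. Pinch it from above along the jar's y; it can turn between the fingers as it swings. About 5 N there takes it over.
- blue_jar: The blue jar: same make, size and frame, its lid and bail also open; fixed to the desk. Leave it untouched.
Mind the look-alikes: they are no part of the job. What is meant by the yellow_jar is not pink or purple, and is the larger of those in its own colour.

How it is judged:
By the outcome, as a careful person would: the job done as asked, in the order asked, and still so for the second after the job is handed in, with the robot touching nothing.
It also fails if it takes over 40 s, if anything falls off the work surface, if the arm or the gripper's body presses on something with over 40 N, if the wrist force passes 120 N, or if a joint passes its speed limit or range.

## Working session

There is one attempt and no reset: what is moved stays moved. The work goes in short steps, Python scripts to look and compute and a tool call to move; the robot and the scene stay as the last step left them, time stands still between calls to the robot, and variables do not carry over. Pictures are saved under pics/ and viewed, at most 10 in all, crops included, and the job is handed in when it is done.

Besides the shell and the picture viewer there is one more tool, called after "Request:" as a command line: name --argument value ..., lists and objects as JSON in quotes. apply_moves: Moves the arm, as the interface text tells. Its arguments: {"type":"object","properties":{"deltas":{"type":"array"},"squeeze":{"type":"number"}},"required":["deltas"]}

```bash
mkdir -p pics; cat > h.py <<'E'
import numpy as np, cv2
from workcell import get_obs, optics, ctrl
def grab(n):
    f=optics.grab_frame(n); return f
def ray(f,u,v):
    T=np.array(f["world_from_camera"]); F=192/np.tan(np.radians(f["vertical_fov"])/2)
    d=T[:3,:3]@np.array([(u-f["cx"])/F,-(v-f["cy"])/F,-1]); return T[:3,3],d/np.linalg.norm(d)
def plane(f,u,v,z):
    o,d=ray(f,u,v); return o+d*(z-o[2])/d[2]
def proj(f,p):
    T=np.array(f["world_from_camera"]); F=192/np.tan(np.radians(f["vertical_fov"])/2)
    c=T[:3,:3].T@(np.array(p)-T[:3,3]); return f["cx"]-F*c[0]/c[2], f["cy"]+F*c[1]/c[2]
E
python3 - <<'E'
from h import *
a=grab("side");b=grab("top")
for f in(a,b): print({k:v for k,v in f.items() if k!="pixels"})
cv2.imwrite("pics/s1.png",a["pixels"][:,:,::-1]); cv2.imwrite("pics/t1.png",b["pixels"][:,:,::-1])
print(get_obs())
E
```

```text
{'vertical_fov': 53.946999178172995, 'cx': 250.9991278399099, 'cy': 196.29107982552114, 'world_from_camera': array([[ 0.98550664,  0.11217739, -0.12725131,  0.35502125],
       [-0.16923382,  0.70182528, -0.69195461, -0.79302681],
       [ 0.01168653,  0.70346109,  0.71063769,  0.85166673],
       [ 0.        ,  0.        ,  0.        ,  1.        ]])}
{'vertical_fov': 44.226422475333656, 'cx': 253.89342328422796, 'cy': 198.7218350580205, 'world_from_camera': array([[ 0.00822601,  0.9967996 , -0.07951661,  0.40212656],
       [-0.99978497,  0.00668473, -0.01962985, -0.07092983],
       [-0.01903548,  0.07966098,  0.99664025,  1.25264357],
       [ 0.        ,  0.        ,  0.        ,  1.        ]])}
{'time_s': 0.1, 'joint_pos': array([-1.27419002,  0.33386294,  0.03985996,  1.46615679, -0.01341068,
        1.3432926 , -0.05850304]), 'joint_vel': array([-0.00162899, -0.00080683, -0.00093036, -0.00237873, -0.00043946,
       -0.00065474, -0.00075927]), 'tau': array([ 5.40956462e-03, -6.60019326e+01,  1.37139056e+00, -4.06468320e+01,
        1.71905622e-02,  8.97658087e-03, -5.94983544e-05]), 'tcp_pos': array([0.25045437, 0.59933918, 0.20570811]), 'ee_rot': array([-3.14014116e+00,  8.31459137e-05,  2.74577830e+00]), 'force': array([0.12685488, 0.2652883 , 0.5671314 ]), 'torque': array([ 0.01201629, -0.01549521, -0.00978155]), 'gripper_force': 0.0, 'gripper_width': 0.08526582437230332}
```

View pics/s1.png

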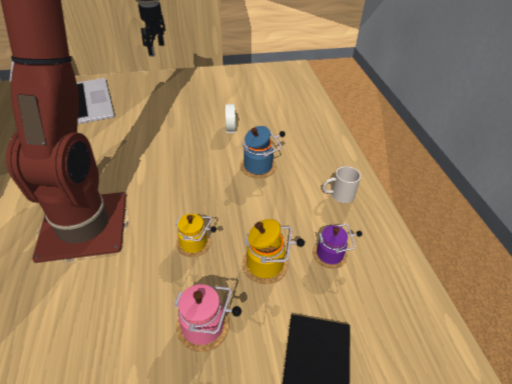

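View pics/t1.png

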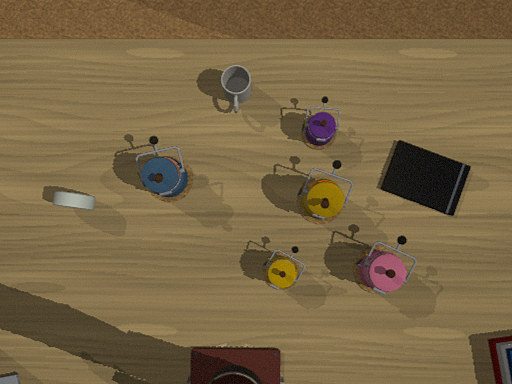

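The candidates are the large yellow jar (side 266,248; top 325,200), the small yellow one (side 193,232; top 283,272), pink (side 202,315), purple (side 332,244) and blue (side 259,150). By the description, the large yellow one is meant. I'll check it in a close crop and measure it.

```bash
python3 - <<'E'
from h import *
a=cv2.imread("pics/s1.png");b=cv2.imread("pics/t1.png")
c1=cv2.resize(a[205:290,230:315],(400,400),interpolation=cv2.INTER_CUBIC)
c2=cv2.resize(b[145:230,280:365],(400,400),interpolation=cv2.INTER_CUBIC)
cv2.imwrite("pics/c1.png",np.hstack([c1,c2]))
def dark(im,x0,y0,x1,y1):
    r=im[y0:y1,x0:x1].max(2)<60
    n,l,s,c=cv2.connectedComponentsWithStats(r.astype(np.uint8))
    for i in range(1,n):
        if s[i,4]>8: print(s[i]+[x0,y0,0,0,0],c[i]+[x0,y0])
dark(a,235,210,315,285);print();dark(b,290,150,360,230)
E
```

```text
[297 239   7   7  42] [299.95238095 242.07142857]

[333 160   8   9  56] [336.44642857 164.25      ]
[298 187   5   9  19] [299.78947368 191.26315789]
[321 198   8  10  43] [324.34883721 202.93023256]
```

View pics/c1.png

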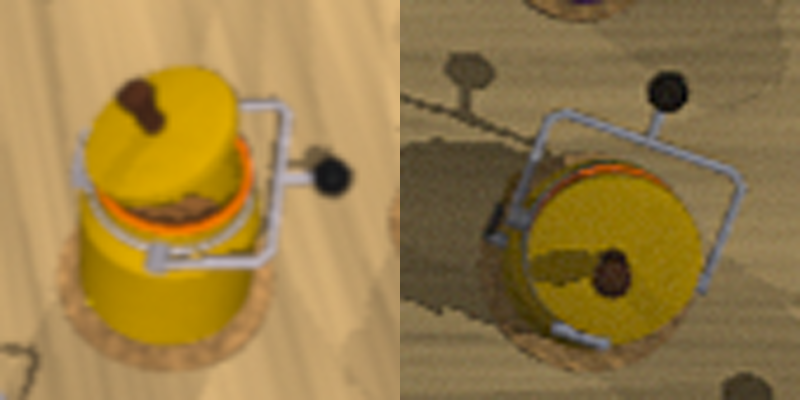

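```bash
python3 - <<'E'
from h import *
a=grab("side");b=grab("top")
s=400/85
S=lambda x,y:(230+x/s-.4,205+y/s-.4)
T=lambda x,y:(280+(x-400)/s-.4,145+y/s-.4)
def tri(p,q):
    o1,d1=ray(a,*p);o2,d2=ray(b,*q)
    k=np.linalg.lstsq(np.c_[d1,-d2],o2-o1,rcond=None)[0]
    x=o1+k[0]*d1;y=o2+k[1]*d2
    return (x+y)/2,np.linalg.norm(x-y)
P={}
for n,p,q in [("ball",S(332,177),T(668,92)),("knob",S(135,95),T(612,282)),("cL",S(285,103),T(557,114)),("cR",S(268,258),T(742,182))]:
    P[n],e=tri(p,q);print(n,P[n].round(4),round(e,4))
print("bar",np.linalg.norm(P["cL"]-P["cR"]))
v=P["cL"]-P["cR"];print("yaw from bar",np.degrees(np.arctan2(-v[0],v[1])) )
w=P["ball"]-P["knob"];print("yaw from knob",np.degrees(np.arctan2(w[1],w[0])),np.hypot(*w[:2]))
for t in np.arange(.3,.56,.05):
    x=-48+48*np.cos(t)-41*np.sin(t);z=104+48*np.sin(t)+41*np.cos(t);print(round(t,2),"knobx",round(x,1),"z",round(z,1),"dist",round(84.3-x,1))
# coaster centre from top: orange-brown mask skipped; jar centre from ball
E
```

```text
ball [ 0.5796 -0.2487  0.1116] 0.0016
knob [ 0.4789 -0.2138  0.156 ] 0.0034
cL [ 0.5685 -0.192   0.1072] 0.0018
cR [ 0.5351 -0.288   0.1039] 0.0039
bar 0.10174747237590329
yaw from bar -19.21289835897493
yaw from knob -19.127504701096832 0.10654293800309077
0.3 knobx -14.3 z 157.4 dist 98.6
0.35 knobx -17.0 z 159.0 dist 101.3
0.4 knobx -19.8 z 160.5 dist 104.1
0.45 knobx -22.6 z 161.8 dist 106.9
0.5 knobx -25.5 z 163.0 dist 109.8
0.55 knobx -28.5 z 164.0 dist 112.8
```

The large yellow jar is confirmed. The crop shows its lid tilted up (knob about side 258,225) and the ball at side 300,242 / top 336,164. Triangulation puts the ball's z at 0.112 against 0.113 expected. The jar centre is about (0.500, -0.221) and its yaw about -19.2°. Next I spin the tool so tool x = -jar x and tool y = jar y, and raise it.

Request:
apply_moves --deltas '[-1,0,0,-1,-0.76,-1,0,0,-1,0,-1,-1,0,-1,0,-1,-1,0,-1,0,-1,-1,0,0,0,-1,-1,0,0,0,-1,-1,0,0,0,-1,-1,0,0,0,-1,-1,0,0,0,-1,-1,0,0,0]'

```text
time_s: 1.2
tcp_pos: [0.4403, 0.5335, 0.3063]
ee_rot: [-3.141, -0.0, 2.807]
force: [0.2, -0.5, -0.4]
gripper_width: -0.0001
gripper_force: 0.0
```

Request:
apply_moves --deltas '[-1,-0.48,-1,0,0,-1,-0.48,-1,0,0,-1,-0.48,-1,0,0,-1,-0.48,-1,0,0,-1,-0.48,-1,0,0,-1,-0.48,-1,0,0,-1,-0.48,-1,0,0,-1,-0.48,-1,0,0,-1,-0.48,-1,0,0,-1,-0.48,-1,0,0]'

```text
time_s: 2.2
tcp_pos: [0.4705, 0.2572, 0.3064]
ee_rot: [-3.141, -0.0, 2.807]
force: [0.1, 0.4, -0.7]
gripper_width: -0.0001
gripper_force: 0.0
```

Request:
apply_moves --deltas '[-1,-0.48,-1,0,0,-1,-0.48,-1,0,0,-1,-0.48,-1,0,0,-1,-0.48,-1,0,0,-1,-0.48,-1,0,0,-1,-0.48,-1,0,0,-1,-0.48,-1,0,0,-1,-0.48,-1,0,0,-1,-0.48,-1,0,0,-1,-0.48,-1,0,0]'

```text
time_s: 3.2
tcp_pos: [0.5016, -0.0183, 0.3065]
ee_rot: [3.141, -0.0, 2.807]
force: [-0.9, -0.6, 0.1]
gripper_width: -0.0
gripper_force: 0.0
```

Request:
apply_moves --deltas '[-1,-0.45,-0.95,0,0,-1,-0.45,-0.95,0,0,-1,-0.45,-0.95,0,0,-1,-0.45,-0.95,0,0,-1,-0.45,-0.95,0,0,-1,-0.45,-0.95,0.5,0,-1,-0.45,-0.95,1,0,-1,-0.45,-0.95,1,0,-1,0,0,1,0,-1,0,0,0,0]'

```text
time_s: 4.2
tcp_pos: [0.5222, -0.2261, 0.2159]
ee_rot: [-3.141, -0.005, 2.805]
force: [0.6, 0.7, 0.3]
gripper_width: -0.0002
gripper_force: 0.0
```

```bash
python3 - <<'E'
from h import *
o=get_obs();print(o["tcp_pos"],o["force"])
b=grab("wrist");a=grab("side")
cv2.imwrite("pics/w2.png",np.hstack([cv2.resize(b["pixels"][:,:,::-1],(400,300)),cv2.resize(a["pixels"][190:290,200:333,::-1],(400,300))]))
c=np.array([.500,-.221]);R=np.array([[.944,.329],[-.329,.944]])
for n,p in [("ball",(84.3,0,113.3)),("front base",(0,0,0))]:
    w=np.r_[c+R@np.array(p[:2])/1e3,p[2]/1e3];q=np.array(proj(b,w));print(n,q,q*400/512)
E
```

```text
[ 0.52224182 -0.22611895  0.21586388] [0.60200768 0.68406645 0.25017933]
ball [252.89085891 241.61343192] [197.57098352 188.76049369]
front base [253.60127345 145.4369958 ] [198.12599488 113.62265297]
```

View pics/w2.png

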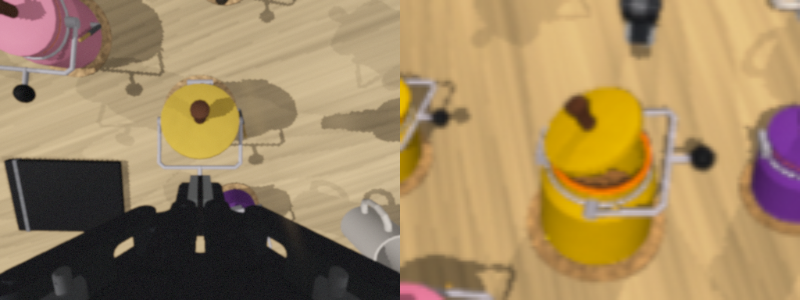

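The wrist view shows the jar centred under the tool (lid at 200,120) with the ball hidden behind the shut fingers, as predicted. The side view shows clear space above the lid. I'll descend and press the lid.

Request:
apply_moves --deltas '[-1,-0.14,-0.1,0.8,0,-1,0,0,0.8,0,-1,0,0,0.7,0,-1,0,0,0.4,0,-1,0,0,0.2,0,-1,0,0,0.2,0,-1,0,0,0.2,0,-1,0,0,0.2,0]'

```text
time_s: 5.1
tcp_pos: [0.5272, -0.2297, 0.1318]
ee_rot: [3.141, 0.001, 2.807]
force: [0.6, -0.1, 0.1]
gripper_width: -0.0001
gripper_force: 0.0
```

Request:
apply_moves --deltas '[-1,0,0,0.2,0,-1,0,0,0.2,0,-1,0,0,0.15,0,-1,0,0,0,0]'

```text
time_s: 5.5
tcp_pos: [0.5264, -0.2296, 0.1172]
ee_rot: [-3.141, -0.001, 2.807]
force: [-0.7, 0.2, 0.0]
gripper_width: 0.0004
gripper_force: 0.0
```

Request:
apply_moves --deltas '[-1,0,0,0.1,0,-1,0,0,0.08,0,-1,0,0,0,0]'

```text
time_s: 5.8
tcp_pos: [0.5266, -0.2297, 0.113]
ee_rot: [-3.142, -0.0, 2.807]
force: [-0.0, 0.6, 0.5]
gripper_width: 0.0003
gripper_force: 0.0
```

```bash
python3 - <<'E'
from h import *
o=get_obs();print(o["tcp_pos"],o["force"])
a=grab("side")
cv2.imwrite("pics/s3.png",cv2.resize(a["pixels"][190:290,200:333,::-1],(532,400),interpolation=cv2.INTER_CUBIC))
E
```

```text
[ 0.52661249 -0.22965445  0.11303992] [-0.01256811  0.58637889  0.48757316]
```

View pics/s3.png

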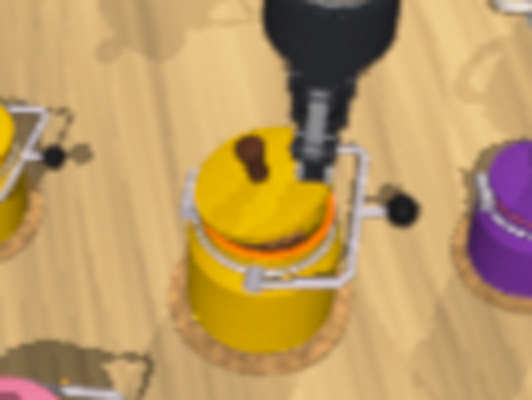

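The lid is partly lowered but a gap remains at the front (crop 260,240). I'll check where the tip appears against the TCP.

```bash
python3 - <<'E'
from h import *
a=grab("side");o=get_obs()
f=lambda w:((np.array(proj(a,w))-[200,190])*4).round(1)
print("tcp",f(o["tcp_pos"]))
c=np.array([.500,-.221]);R=np.array([[.944,.329],[-.329,.944]])
J=lambda x,y,z:np.r_[c+R@np.array([x,y])/1e3,z/1e3]
print("ball",f(J(84.3,0,113.3)),"base",f(J(0,0,0)),"mouth front",f(J(50,0,100)),"mouth R",f(J(0,-50,100)),f(J(0,50,100)))
for t in(0,.1,.2,.3,.4):
    x=-48+48*np.cos(t)-41*np.sin(t);z=104+48*np.sin(t)+41*np.cos(t)
    print(t,"knob",f(J(x,0,z)),"lid front",f(J(-48+92*np.cos(t)-11*np.sin(t),0,104+92*np.sin(t)+11*np.cos(t))))
E
```

```text
tcp [308.9 194.1]
ball [399.6 207.3] base [257.5 293.6] mouth front [342.5 212.8] mouth R [252.  266.3] [273.8 141.9]
0 knob [266.3 155.9] lid front [334.7 196.6]
0.1 knob [259.5 150.1] lid front [333.3 187. ]
0.2 knob [251.9 144.6] lid front [330.4 177.2]
0.3 knob [243.7 139.5] lid front [325.9 167.5]
0.4 knob [234.8 135. ] lid front [319.9 157.8]
```

The tip appears about 10–15 mm higher than the TCP reading, and there is still no contact stop. I'll keep pressing gently and watch the force.

Request:
apply_moves --deltas '[-1,0,0,0.1,0,-1,0,0,0.1,0,-1,0,0,0,0]'

```text
time_s: 6.2
tcp_pos: [0.5265, -0.2296, 0.1079]
ee_rot: [-3.142, -0.001, 2.807]
force: [-0.8, 0.3, -0.0]
gripper_width: -0.0002
gripper_force: 0.0
```

```bash
python3 - <<'E'
from h import *
o=get_obs();print(o["tcp_pos"],o["force"],o["torque"])
E
```

```text
[ 0.5265485  -0.22957787  0.10788336] [-0.77103538  0.32322314 -0.02896587] [0.02858594 0.00295473 0.04659624]
```

```bash
python3 - <<'E'
from h import *
a=grab("side");w=grab("wrist")
cv2.imwrite("pics/s4.png",np.hstack([cv2.resize(a["pixels"][205:275,235:305,::-1],(400,400),interpolation=cv2.INTER_CUBIC),cv2.resize(w["pixels"][60:320,126:386,::-1],(400,400))]))
o=get_obs();print(o["tcp_pos"],np.array(proj(w,o["tcp_pos"])),np.array(proj(a,o["tcp_pos"])))
E
```

```text
[ 0.52652423 -0.22959186  0.10807216] [255.02523454 222.25696888] [277.07233956 239.79718526]
```

View pics/s4.png

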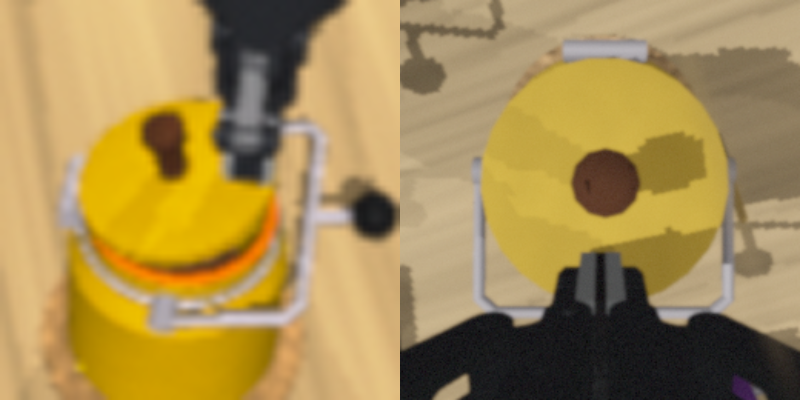

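The gap is smaller but still there, and the force is still about nil. I'll continue down.

Request:
apply_moves --deltas '[-1,0,0,0.12,0,-1,0,0,0.12,0,-1,0,0,0,0]'

```text
time_s: 6.6
tcp_pos: [0.5265, -0.2296, 0.1018]
ee_rot: [-3.141, -0.001, 2.807]
force: [0.1, 0.4, -0.2]
gripper_width: 0.0001
gripper_force: 0.0
```

Request:
apply_moves --deltas '[-1,0,0,0.1,0,-1,0,0,0,0]'

```text
time_s: 6.8
tcp_pos: [0.5266, -0.2296, 0.0994]
ee_rot: [-3.141, -0.0, 2.807]
force: [-0.1, 0.0, -0.4]
gripper_width: 0.0003
gripper_force: 0.0
```

Request:
apply_moves --deltas '[-1,0,0,0.08,0,-1,0,0,0,0]'

```text
time_s: 7.0
tcp_pos: [0.5266, -0.2297, 0.0976]
ee_rot: [-3.141, -0.0, 2.807]
force: [-0.2, -0.2, 0.7]
gripper_width: 0.0002
gripper_force: 0.0
```

```bash
python3 - <<'E'
from h import *
o=get_obs();print(o["tcp_pos"],o["force"],o["tau"].round(2))
a=grab("side")
cv2.imwrite("pics/s5.png",cv2.resize(a["pixels"][205:275,235:305,::-1],(500,500),interpolation=cv2.INTER_CUBIC))
E
```

```text
[ 0.52662875 -0.22966086  0.09755473] [-0.18558003 -0.18681078  0.7228073 ] [ 5.000e-02 -4.872e+01  8.450e+00 -3.603e+01  0.000e+00 -3.000e-02
  2.000e-02]
```

View pics/s5.png

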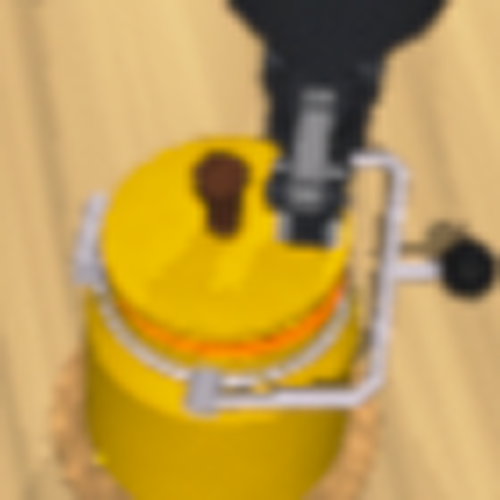

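The gap is nearly closed: the knob is at (266,229) in the frame, against (267,230) predicted for shut. I'll press on until the force rises.

Request:
apply_moves --deltas '[-1,0,0,0.08,0,-1,0,0,0,0]'

```text
time_s: 7.25
tcp_pos: [0.5267, -0.2297, 0.0956]
ee_rot: [-3.142, -0.0, 2.807]
force: [0.1, 0.5, -0.3]
gripper_width: -0.0002
gripper_force: 0.0
```

Request:
apply_moves --deltas '[-1,0,0,0.06,0,-1,0,0,0,0]'

```text
time_s: 7.45
tcp_pos: [0.5267, -0.2297, 0.0941]
ee_rot: [-3.141, -0.0, 2.807]
force: [0.6, -0.3, -0.0]
gripper_width: 0.0002
gripper_force: 0.0
```

Request:
apply_moves --deltas '[-1,0,0,0.08,0,-1,0,0,0,0]'

```text
time_s: 7.65
tcp_pos: [0.5267, -0.2297, 0.0921]
ee_rot: [-3.141, -0.0, 2.807]
force: [0.1, -0.1, 0.5]
gripper_width: 0.0003
gripper_force: 0.0
```

Request:
apply_moves --deltas '[-1,0,0,0.08,0,-1,0,0,0,0]'

```text
time_s: 7.85
tcp_pos: [0.5269, -0.2297, 0.0904]
ee_rot: [3.142, 0.0, 2.807]
force: [0.8, 0.2, 1.2]
gripper_width: -0.0001
gripper_force: 0.7
```

Request:
apply_moves --deltas '[-1,0,0,0.06,0,-1,0,0,0,0]'

```text
time_s: 8.05
tcp_pos: [0.527, -0.2298, 0.09]
ee_rot: [3.141, 0.0, 2.806]
force: [-5.2, 1.8, 16.3]
gripper_width: 0.0
gripper_force: 7.5
```

Request:
apply_moves --deltas '[-1,0,0,0.06,0,-1,0,0,0,0]'

```text
time_s: 8.25
tcp_pos: [0.5271, -0.2298, 0.0897]
ee_rot: [3.14, 0.001, 2.806]
force: [-10.1, 3.9, 27.0]
gripper_width: -0.0001
gripper_force: 14.1
```

The lid is hard down: 27 N with the reading at 0.090, while the lid top is at 0.115, so actual tip z ≈ reading + 25 mm. I'll lift, part-open the fingers and move above the ball, then verify.

Request:
apply_moves --deltas '[-1,0,0,-0.4,0,-1,0,0,-1,0,-1,0,0,-1,0,0.3,-0.5,0,-0.8,0,0.3,-0.8,0,0,0,0.3,-0.7,0,0,0,0.3,-0.24,0,0,0,0.3,0,0,0,0,0.3,0,0,0,0]'

```text
time_s: 9.15
tcp_pos: [0.5788, -0.2481, 0.1669]
ee_rot: [-3.141, -0.001, 2.806]
force: [0.2, -0.2, -0.8]
gripper_width: 0.0556
gripper_force: 0.0
```

```bash
python3 - <<'E'
from h import *
o=get_obs();print(o["tcp_pos"],o["force"],o["gripper_width"])
a=grab("side");w=grab("wrist");t=grab("top")
s=cv2.resize(a["pixels"][190:275,230:315,::-1],(400,400),interpolation=cv2.INTER_CUBIC)
cv2.imwrite("pics/s6.png",np.hstack([s,cv2.resize(w["pixels"][60:320,126:386,::-1],(400,400))]))
print("tcp",np.array(proj(a,o["tcp_pos"])),np.array(proj(w,o["tcp_pos"])))
for p in [(.5796,-.2487,.1116),(.500,-.221,.145)]: print(proj(a,p),proj(w,p))
E
```

```text
[ 0.57881668 -0.24813714  0.16691636] [ 0.20203333 -0.23074041 -0.81534859] 0.05564976505991611
tcp [301.88536322 227.65657115] [254.97311502 222.12970197]
(np.float64(299.842397110801), np.float64(242.2321301756212)) (np.float64(254.78137770293898), np.float64(197.4631461996488))
(np.float64(266.564587412972), np.float64(228.97012854687688)) (np.float64(254.59580284198927), np.float64(82.26921116405913))
```

View pics/s6.png

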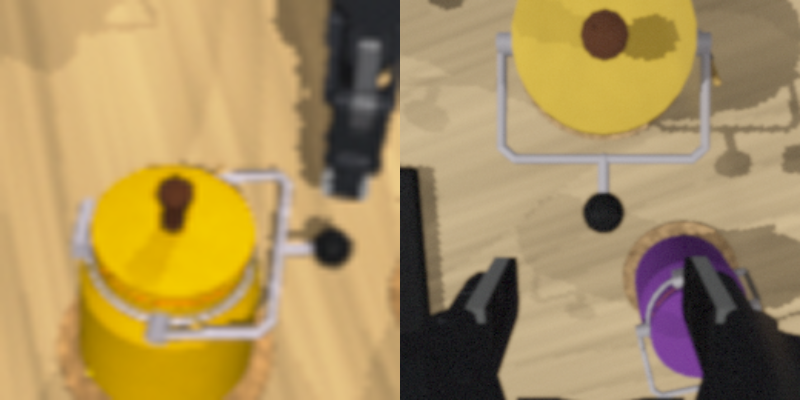

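The lid is fully shut: the knob's frame position of about (267,229) matches the shut prediction. The wrist view shows the ball midway between the fingers (603 against a midline of 600). I'll descend so the pads straddle the ball, then close gently.

Request:
apply_moves --deltas '[0.3,-0.03,0.06,0.8,0,0.3,0,0,0.9,0,0.3,0,0,0.9,0,0.3,0,0,0.8,0,0.3,0,0,0.48,0,0.3,0,0,0,0]'

```text
time_s: 9.9
tcp_pos: [0.5797, -0.2464, 0.0689]
ee_rot: [-3.141, -0.003, 2.807]
force: [-0.4, -1.1, -0.7]
gripper_width: 0.0555
gripper_force: 0.0
```

Request:
apply_moves --deltas '[-1,0,0,0,0,-1,0,0,0,0,-1,0,0,0,0,-1,0,0,0,0,-1,0,0,0,0]' --squeeze 25

```text
time_s: 10.4
tcp_pos: [0.5816, -0.2475, 0.0711]
ee_rot: [-3.141, 0.002, 2.807]
force: [2.5, -2.8, 1.6]
gripper_width: 0.02
gripper_force: 24.4
```

```bash
python3 - <<'E'
from h import *
o=get_obs();print(o["tcp_pos"],o["force"],o["gripper_width"])
a=grab("side");w=grab("wrist")
s=cv2.resize(a["pixels"][200:270,250:320,::-1],(400,400),interpolation=cv2.INTER_CUBIC)
cv2.imwrite("pics/s7.png",np.hstack([s,cv2.resize(w["pixels"][60:320,126:386,::-1],(400,400))]))
E
```

```text
[ 0.58158984 -0.24748016  0.07105656] [ 2.45945015 -2.7702791   1.6320855 ] 0.01996408482138683
```

View pics/s7.png

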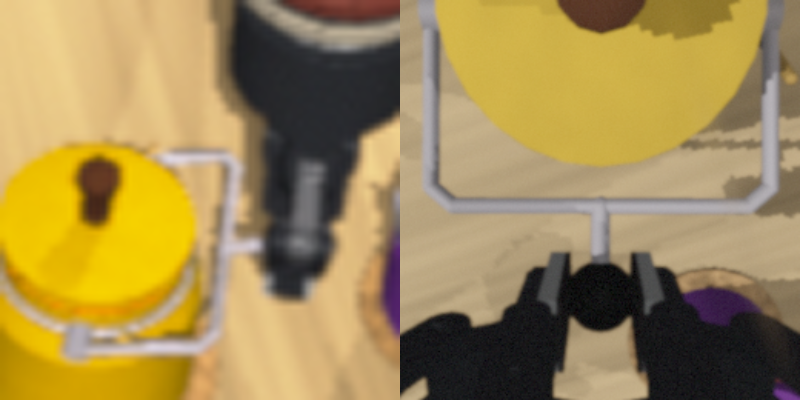

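The wrist view shows the ball gripped between the pads at (600,297): width 20 mm, 24 N, stem pointing to the bar. The tips look about 17–22 mm below the ball, enough clearance for the bar. I'll swing along the arc in steps.

Request:
apply_moves --deltas '[-1,0.12,0,-0.33,0,-1,0.15,0,-0.32,0,-1,0.18,0,-0.3,0,-1,0.21,0,-0.28,0]'

```text
time_s: 10.9
tcp_pos: [0.5647, -0.2414, 0.1012]
ee_rot: [-3.141, -0.001, 2.807]
force: [1.4, -2.1, -1.9]
gripper_width: 0.0199
gripper_force: 24.5
```

Request:
apply_moves --deltas '[-1,0.24,0,-0.26,0,-1,0.26,0,-0.23,0,-1,0.28,0,-0.21,0]'

```text
time_s: 11.2
tcp_pos: [0.546, -0.2347, 0.1187]
ee_rot: [3.141, -0.001, 2.807]
force: [0.9, -1.6, -3.0]
gripper_width: 0.0201
gripper_force: 24.5
```

Request:
apply_moves --deltas '[-1,0.3,0,-0.18,0,-1,0.32,0,-0.15,0,-1,0.33,0,-0.11,0]'

```text
time_s: 11.5
tcp_pos: [0.5242, -0.227, 0.1302]
ee_rot: [3.141, 0.001, 2.807]
force: [2.1, -0.8, -0.7]
gripper_width: 0.02
gripper_force: 24.7
```

Request:
apply_moves --deltas '[-1,0.34,0,-0.08,0,-1,0.35,0,-0.05,0,-1,0.35,0,-0.01,0]'

```text
time_s: 11.8
tcp_pos: [0.4996, -0.2184, 0.1337]
ee_rot: [3.141, 0.001, 2.807]
force: [1.7, 0.2, 6.3]
gripper_width: 0.0202
gripper_force: 25.6
```

Request:
apply_moves --deltas '[-1,0.35,0,0.02,0,-1,0.35,0,0.06,0,-1,0.14,0,0.03,0,-1,0,0,0,0]'

```text
time_s: 12.2
tcp_pos: [0.4786, -0.2111, 0.1302]
ee_rot: [3.141, -0.002, 2.807]
force: [-1.0, 0.0, 6.7]
gripper_width: 0.0201
gripper_force: 26.0
```

The travel of 109 mm matches the clamped position (107 mm). I'll let go and rise clear.

Request:
apply_moves --deltas '[0,0,0,0,0,0,0,0,0,0,0,0,0,0,0,0,0,0,-0.4,0,0,0,0,-1,0,0,0,0,-1,0,0,0,0,-1,0,0,0,0,-1,0,0,0,0,0,0]'

```text
time_s: 13.1
tcp_pos: [0.4815, -0.2127, 0.2441]
ee_rot: [3.141, 0.005, 2.806]
force: [0.4, 0.3, -0.1]
gripper_width: 0.0428
gripper_force: 0.0
```

```bash
python3 - <<'E'
from h import *
o=get_obs();print(o["time_s"],o["tcp_pos"],o["force"],o["gripper_width"])
a=grab("side");w=grab("wrist")
s=cv2.resize(a["pixels"][190:275,230:315,::-1],(400,400),interpolation=cv2.INTER_CUBIC)
cv2.imwrite("pics/s8.png",np.hstack([s,cv2.resize(w["pixels"][:,64:448,::-1],(400,400))]))
c=np.array([.500,-.221]);R=np.array([[.944,.329],[-.329,.944]])
for q in(1.2,1.57):
    p=1.309-q;P=np.r_[c+R@[.088*np.sin(p),0],.088+.088*np.cos(p)]
    print(q,(np.array(proj(a,P))-[230,190])*400/85,(np.array(proj(w,P))-[64,0])*400/384)
E
```

```text
13.1 [ 0.48150175 -0.21273233  0.24412215] [ 0.39906588  0.25992142 -0.12842957] 0.04277082460601467
1.2 [193.38445307 147.08285044] [196.78970864 235.34914423]
1.57 [129.92272393 141.84683085] [196.76584329 197.26040473]
```

View pics/s8.png

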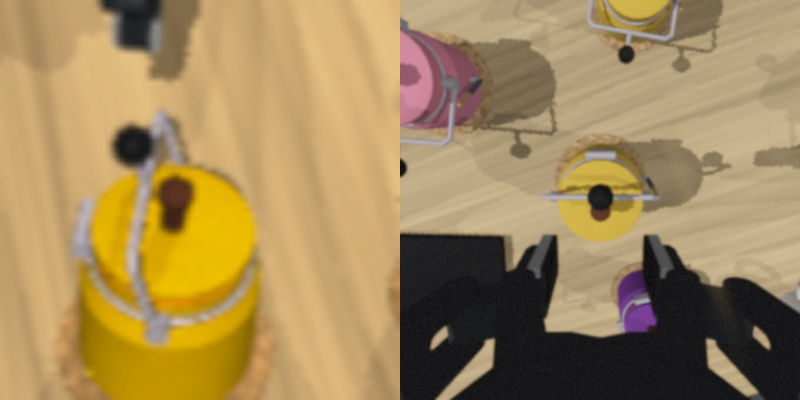

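The lid is shut and the bail is clamped: the ball is at crop (132,146) against (130,142) predicted for 1.57, and at (200,198) in the wrist view against (197,197). The gripper is clear, so I'll hand in.

```bash
python3 -c "
from workcell import ctrl
print(ctrl.finish_job())"
```

```text
the job is handed in; nothing more can be done
None
```

The yellow jar's lid is shut and its bail snapped over and clamped in that order, and I let go and handed the job in at about 13 s without touching the blue jar.

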